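# Hang a sample carrier on the conveyor rail and seat its hook in the station notch

### The arm

A 7-joint arm with a two-finger parallel gripper is mounted at the origin on the work surface. World frame = base frame: x ahead of the robot, y to its left, z up, the work surface at z = 0. Lengths are in m, angles in rad, forces in N, time in s.
With the tool pointing down it reaches from about 0.425 to 0.925 m from the base axis. Payload 6.8 kg.
Tool frame: the origin (TCP) lies at the very end of the fingers, on their centre line; the grasp point (between the pads) lies 19 mm behind it; z points along the fingers, y is the line along which they close (so a half turn about z gives the same grasp; the last joint's range is limited). The gripper opens to 85 mm and grips with 20 to 120 N. Pads are 22 mm wide; open, the fingers measure 114 mm over their backs; the gripper's body (76 mm by 85 mm) begins 54 mm behind the grasp point. The pads swing forward as they close: fully open they stand 13 mm farther back than shut.
Start: joints at [1.206, 0.477, 0.022, 1.555, -0.011, 1.109, -0.083], TCP at [0.171, -0.653, 0.231] pointing down, gripper open.
Joint ranges: [-2.96, 2.96], [-0.34, 2.1], [-1.41, 1.46], [0.24, 2.44], [-1.37, 4.51], [0.17, 1.92], [-2.96, 2.96]. Speed limits (rad/s): [2.39, 2.39, 3.14, 3.14, 3.14, 3.14, 3.14].

### API

Orientations are given as a rotation vector (axis times angle).
In Python, from bench import monitor, optics, r gives the robot as it stands.
- The arm moves only by the shell command python3 -m crank 'ROWS' [OPENING] [FORCE]. ROWS is JSON, a list of rows, each a list of 2 entries, a list of its own where there are three numbers: the shift along the tool's x, y, z in cm, then the turn, a rotation vector about the tool's x, y, z in rad. A call has 1 to 5 rows; each row shifts and turns the commanded pose from where the row before left it, along the tool's axes as they then stand; what a row does not reach is not made up. A row lasts 1/10 s, in which the tool goes at most 50 mm and 8.59 degrees, less where a joint would pass 70% of its speed; a pose out of reach is approached as far as the arm can. A call is refused whole if a number of a shift passes 5 or a number of a turn 0.15, either way. A call with a gripper value outside its range is refused whole. OPENING is the finger opening in cm, from 0 to 8.54, set as the call begins (- or left out, the last holds). The fingers move at their own pace and stop on an object; FORCE is the grip in N (left out, the last holds). Time passes only in rows, so rows that do not move let the fingers close. It gives the time, the measured TCP pose, the force, the opening and the grip force at its end, in the units of the state.
- monitor.get_obs(): the state, without advancing time (a new reading comes with each control period).
- optics.grab_frame(name): name is "scene" or "top" or "wrist"; returns (picture, depth): 480x640x3 uint8, red, green, blue; 480x640 float32, m along the optical axis (not along the pixel's ray), 0 where there is no reading.
- optics.camera_model(name): a dict with "vertical_fov" (degrees; the focal length in pixels is half the picture's height over the tangent of half this angle, whatever the lens; pixels are square), "cx", "cy" (the principal point, pixels), "D" ([k1, k2, p1, p2, k3] as OpenCV has them; the pictures are not rectified), "R" (3x3) and "t" (3): a world point X has camera coordinates R X + t; the wrist camera has in their place "hand_eye" (4x4, takes a point from camera to tool coordinates, whose origin is the TCP and whose axes are the flange's). Camera axes: x right, y down, z forward; pixel columns grow to the right and rows downward; lengths in m; the calibration is good to about 2 mm. A picture is of the moment at which its call begins: read the wrist's pose just before it. camera_model takes no time and is no camera call.
- r.hand_in(): hands the job in; it is judged then, once.
The state is a dict: "clock": time; "joints": joint angles; "qvel": joint speeds; "tau": joint torques, N m; "tcp_pos": TCP position; "orientation": TCP orientation; "contact_force": force on the tool from outside, world axes, zero at the start; "moment": the same for the moment, N m; "grip_width": finger opening in m; "gripper_force": force on a finger pad.
Only numpy, scipy, OpenCV 4.12 (cv2) and the standard library are available. Lean on these libraries where they do the work, as an engineer would, in place of code of your own. Each camera call takes 0.05 s, during which the arm holds its last target. There are 200 camera calls.

### The job

Take the bottle carrier that stands on the bench by its handle, lift its hook over the front lip of the carrier rail and lower it gently behind the lip; keeping hold of it, feel along the channel for the open station notch and lower the hook in until it is fully home. Only then let go, leaving the carrier hanging upright and still with its sample bottle standing in it. Do not press hard on the rail, tip the bottle, or disturb the other glassware or the carrier already parked on the rail.

Things in the scene. Friction and masses are not known exactly. Their poses are not given: they have to be found in the camera images.
- carrier: Steel hanging carrier for one bottle, standing on the bench (0.34 to 0.44 kg, with bottle 0.5 to 0.75 kg). Sizes in mm. Origin: centre of the tray's underside, z up. Tray x -42 to +49, y -44 to +44, walls 24 high. Two side straps carry a handle above the bottle; the +x side has the back panel with the hook. It hangs with its +x side against the rail's front, carrier and rail axes parallel.
- carrier_grip (a point): Middle of the carrier's handle, at carrier x 0, y 0, z 195 mm: a flat-sided black bar 66 long (y), 12 thick (x), 24 high. 55 mm free under the bar above the bottle's cap; the hook's top is 27 below the bar's middle. Pinch it from above across its 12 thickness. Axes as the carrier's.
- carrier_tongue (a point): Middle of the lower edge of the hook tongue, at carrier x 68, y 0, z 137 mm. The tongue is a flat plate 24 wide (y), 5 thick (x 65.5 to 70.5), hanging 28 down from the bend at the panel's top (bend z 165 to 168), open downwards. Axes as the carrier's.
- carrier_panel (a point): Middle of the rear face of the carrier's back panel, at carrier x 49, y 0, z 65 mm. The panel is 60 wide and 130 high, with a neck 24 wide above it up to the bend; 16.5 mm lie free between this face's plane and the tongue. Axes as the carrier's.
- bottle: White sample bottle with a red cap standing loose in the carrier's tray; 70 mm diameter, 125 mm high, 0.16 to 0.29 kg. Origin: centre of its underside, which stands 3 above the carrier's underside.
- rail: Carrier rail on a stand, fixed to the bench: an aluminium channel 440 mm long along its y, open at the top, on two uprights; a 10 high drip tray below. Origin: on the bench under the channel's middle, z up; carriers hang on its -x side. In the channel lies a black glide strip, top at z 180, on which tongues ride. Rail and strip are rigid; over 60 N between carrier and rail damages the strip.
- rail_channel (a point): Middle of the channel's width at the strip's top (rail x 0, y 40, z 180 mm), axes as the rail's. The open station notch, a gap 30 long (y) and 10 deep in the strip, has its middle anywhere from y -30 to +30 of this point: staff set it, no pose is given; see it from above or feel it, sliding the tongue along under a light press of 4 to 10 N. Tongue edge riding: z 0; home: z -10.
- rail_lip (a point): Middle of the top edge of the front (anti-jump) lip, at rail x -9, y 40, z 194 mm. The lip is 4 thick (x -11 to -7) and stands 14 above the strip. The channel behind it is 14 wide (x -7 to +7), its back wall (x +7 to +11) rises to z 206. Lip and wall run the whole length. Axes as the rail's.
- rail_bar (a point): Front of the steel rest bar along the rail, at rail x -20, y 40, z 80 mm: the panel of a hanging carrier leans on it, so a carrier let go home leans about 2 degrees with its tongue against the lip. Held upright with its tongue 2 in front of the channel's middle, its panel clears the bar by 1. Axes as the rail's.
- parked: A like carrier already hanging on the rail at rail y -135, its hook in a second notch there. Leave it alone. Origin: centre of the underside of its tray.
- parked_bottle: White red-capped sample bottle in the parked carrier. Leave alone. Origin: centre of the underside.
- flask: Stoppered conical glass flask, 82 mm diameter at the foot, 152 mm high, on the bench at the side opposite the carrier. Leave alone. Origin: centre of the underside.
- goblet_a: Stemmed tasting glass, 54 mm diameter, 100 mm high, at the left side. Leave alone. Origin: centre of the underside.
- goblet_b: Stemmed tasting glass, 54 mm diameter, 100 mm high, at the right side. Leave alone. Origin: centre of the underside.
- cylinder: Glass measuring cylinder, 66 mm diameter foot, 26 mm diameter tube, 200 mm high, at the left rear. Leave alone. Origin: centre of the underside.
- beaker: Glass beaker, 66 mm diameter, 85 mm high, at the right. Leave alone. Origin: centre of the underside.
- reagent: White reagent bottle with red cap, 80 mm diameter, 170 mm high, at the right rear. Leave alone. Origin: centre of the underside.
Mind the look-alikes: they are no part of the job. What is shaped like the carrier but turquoise is not meant.

How it is judged:
On the way, in this order (a step that is already met when the one before it is completed fails the run):
1. the carrier is lifted so that its hook tongue is above the top of the rail's lip (z of carrier_tongue in the frame of rail_channel above 0.015 m), for 0.1 s.
2. the tongue is inside the channel, behind the lip and below its top (z of carrier_tongue in the frame of rail_channel between -0.013 and 0.008 m and x of carrier_tongue in the frame of rail_channel between -0.008 and 0.008 m), for 0.1 s.
3. the tongue is home in the open notch while the fingers still hold the carrier (lowered in, not dropped) (z of carrier_tongue in the frame of rail_channel between -0.013 and -0.007 m and x of carrier_tongue in the frame of rail_channel between -0.008 and 0.008 m and y of carrier_tongue in the frame of rail_channel between -0.036 and 0.036 m and contact force between the fingers and carrier above 2 N), for 0.1 s.
At the end, for the whole second after the job is handed in: The carrier hangs released and at rest (under 20 mm/s), tongue behind the lip and home in the open notch (edge 7 to 13 mm below the strip's top), upright within 0.1 rad, its bottle standing in the tray (within 20 mm of its centre, upright within 0.15 rad) (z of carrier_tongue in the frame of rail_channel between -0.013 and -0.007 m and x of carrier_tongue in the frame of rail_channel between -0.008 and 0.008 m and y of carrier_tongue in the frame of rail_channel between -0.036 and 0.036 m and angle between carrier's own z axis and vertical below 0.1 rad and linear speed of carrier below 0.02 m/s and angle between bottle's own z axis and vertical below 0.15 rad and distance between bottle and carrier below 0.02 m); the robot touches nothing.
It fails at once if the carrier bears on the rail with more than 60 N (pressed too hard or rammed) (contact force between carrier and rail above 60 N).
It fails at once if the arm or gripper touches the rail with more than 25 N (contact force between the arm and rail above 25 N).
It fails at once if the bottle tips over more than 0.4 rad (angle between bottle's own z axis and vertical above 0.4 rad).
It fails at once if the parked carrier or its bottle is moved by more than 20 mm (distance of any of parked, parked_bottle from where it was at the start of the episode above 0.02 m).
It fails at once if another piece of glassware is moved by more than 20 mm (distance of any of flask, goblet_a, goblet_b, cylinder, beaker, reagent from where it was at the start of the episode above 0.02 m).
It also fails if it takes over 58 s, if anything falls off the work surface, if the arm or the gripper's body presses on something with over 40 N, if the wrist force passes 120 N, or if a joint passes its speed limit or range.

## Working session

There is one attempt and no reset: what is moved stays moved. The work goes in short steps, Python scripts to look and compute and a shell command to move; the robot and the scene stay as the last step left them, time stands still between calls to the robot, and variables do not carry over. Pictures are saved under pics/ and viewed, at most 10 in all, crops included, and the job is handed in when it is done.

```bash
mkdir -p pics; ls
cat > h.py <<'E'
import numpy as np,cv2
from scipy.spatial.transform import Rotation as R
from bench import monitor,optics,r
def K(m):
    f=240/np.tan(np.radians(m["vertical_fov"])/2); return np.array([[f,0,m["cx"]],[0,f,m["cy"]],[0,0,1]])
def cloud(name):
    "picture and world xyz per pixel (nan where none)"
    o=monitor.get_obs(); im,d=optics.grab_frame(name); m=optics.camera_model(name)
    v,u=np.mgrid[:480,:640]; p=cv2.undistortPoints(np.stack([u,v],-1).reshape(-1,1,2).astype(np.float64),K(m),np.array(m["D"],float)).reshape(480,640,2)
    c=np.dstack([p*d[...,None],d]).reshape(-1,3)
    if "hand_eye" in m:
        H=np.array(m["hand_eye"]); t=c@H[:3,:3].T+H[:3,3]; w=R.from_rotvec(o["orientation"]).apply(t)+o["tcp_pos"]
    else: w=(c-np.array(m["t"]))@np.array(m["R"])
    w[d.ravel()<=0]=np.nan
    return im,w.reshape(480,640,3)
def save(n,im): cv2.imwrite("pics/"+n,np.ascontiguousarray(im[...,::-1]))
E
python3 - <<'E'
from h import *
for n in ("scene","top"):
    im,w=cloud(n); save(n+"0.png",im); np.save(n+"0.npy",w)
o=monitor.get_obs(); print(o)
print(R.from_rotvec(o["orientation"]).as_matrix().round(3))
E
```

```text
pics
{'clock': 0.1, 'joints': array([ 1.20589144,  0.4777261 ,  0.022354  ,  1.55633019, -0.01151773,
        1.10930685, -0.083091  ]), 'qvel': array([ 0.00142803, -0.00155336, -0.00059798, -0.00388321, -0.00014596,
        0.00096054,  0.00025716]), 'tau': array([ 4.36803588e-03, -5.97764754e+01,  1.61376178e+00, -2.81954813e+01,
        1.28850222e-02,  5.00400361e-03,  4.46423451e-05]), 'tcp_pos': array([ 0.17129889, -0.65235863,  0.2304268 ]), 'orientation': array([-3.11412986e+00, -4.02091845e-01,  4.98908332e-04]), 'contact_force': array([-0.04899143, -0.35569994, -0.23066589]), 'moment': array([0.02737573, 0.01186433, 0.00228366]), 'gripper_force': 0.0, 'grip_width': 0.08553324427634555}
[[ 0.967  0.254 -0.001]
 [ 0.254 -0.967  0.002]
 [-0.    -0.002 -1.   ]]
```

View pics/scene0.png

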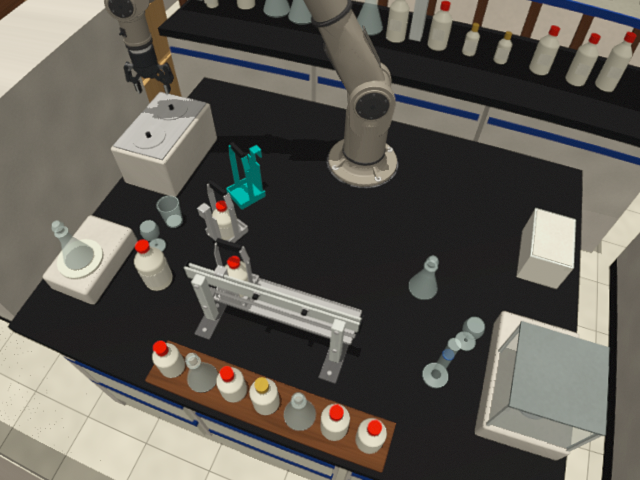

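View pics/top0.png

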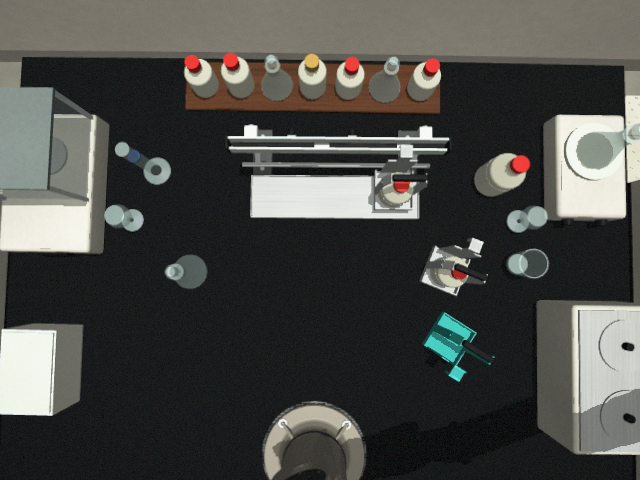

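The standing carriers in the top picture are grey steel with a red-capped bottle at about (450,270), turquoise at (452,345), and grey parked on the rail at (400,185). The one at (450,270) fits: it is steel, holds a bottle and stands on the bench. The rail runs across at rows 135–165, with a light patch in the channel near (322,147). I'll confirm in a crop and measure.

Run:
```python
from h import *
im=cv2.imread("pics/top0.png"); w=np.load("top0.npy")
a=cv2.resize(im[225:305,400:500],None,fx=5,fy=5,interpolation=cv2.INTER_CUBIC)
b=cv2.resize(im[125:180,220:460],None,fx=3.3,fy=3.3,interpolation=cv2.INTER_CUBIC)
c=np.zeros((a.shape[0]+b.shape[0],800,3),np.uint8); c[:400,:500]=a; c[400:,:b.shape[1]]=b[:,:800]; cv2.imwrite("pics/crop1.png",c)
hsv=cv2.cvtColor(im,cv2.COLOR_BGR2HSV); z=w[...,2]
v,u=np.mgrid[:480,:640]
box=lambda u0,u1,v0,v1:(u>u0)&(u<u1)&(v>v0)&(v<v1)
def fit(n,m):
    p=w[m]; x=p[:,:2]; r=cv2.minAreaRect(x.astype(np.float32)*1000); print(n,len(p),p.mean(0).round(4),"z",np.percentile(p[:,2],[5,50,95]).round(4),r)
B=box(415,495,225,305)
fit("handle",B&(z>.197)&(z<.215)&(hsv[...,2]<80))
fit("hook",B&(z>.155)&(z<.175)&(hsv[...,2]>120)&(hsv[...,1]<60))
fit("cap",B&(hsv[...,1]>150)&(z>.115))
R0=box(220,460,120,180)
fit("wall",R0&(z>.2)&(z<.212)&(u<380))
fit("lip",R0&(z>.189)&(z<.198)&(u<380))
fit("parkhandle",box(370,440,165,200)&(z>.18)&(hsv[...,2]<80))
for vv in (145,146,147,148,149): print(vv,[(int(q),round(float(z[vv,q]),3)) for q in range(290,350,3)])
for vv in (138,144,147,150,153): print(w[vv,[240,280,300,340,370]].round(3).tolist())
```

```text
handle 213 [ 0.4312 -0.2979  0.2052] z [0.2014 0.2054 0.2081] ((431.9902038574219, -297.86810302734375), (65.7716064453125, 12.334033966064453), 68.88030242919922)
hook 157 [ 0.4844 -0.3178  0.1664] z [0.1627 0.1667 0.169 ] ((469.4662780761719, -301.0570068359375), (30.329980850219727, 80.59024810791016), 40.79962921142578)
cap 96 [ 0.4257 -0.2966  0.128 ] z [0.122  0.1264 0.1293] ((426.070556640625, -293.0809326171875), (39.21031951904297, 15.219526290893555), 69.9892349243164)
wall 546 [0.6919 0.0405 0.2042] z [0.2009 0.2042 0.2072] ((694.759033203125, 34.92637634277344), (32.06449508666992, 303.7377014160156), 4.1559553146362305)
lip 717 [0.6843 0.0524 0.1931] z [0.1896 0.1931 0.1968] ((695.825439453125, 33.222137451171875), (52.84123992919922, 304.88238525390625), 0.7791681885719299)
parkhandle 248 [ 0.6074 -0.1744  0.2326] z [0.2167 0.2354 0.2382] ((608.73486328125, -176.78256225585938), (74.93754577636719, 12.69810962677002), 88.78929138183594)
145 [(290, 0.178), (293, 0.177), (296, 0.18), (299, 0.178), (302, 0.176), (305, 0.178), (308, 0.177), (311, 0.179), (314, 0.169), (317,
[... 1151 characters left out ...]
, (323, 0.192), (326, 0.19), (329, 0.19), (332, 0.191), (335, 0.192), (338, 0.19), (341, 0.19), (344, 0.192), (347, 0.19)]
[[0.689, 0.157, 0.2], [0.689, 0.078, 0.202], [0.688, 0.038, 0.208], [0.69, -0.041, 0.205], [0.691, -0.1, 0.204]]
[[0.682, 0.161, 0.18], [0.683, 0.079, 0.182], [0.685, 0.039, 0.178], [0.686, -0.042, 0.179], [0.687, -0.103, 0.178]]
[[0.672, 0.158, 0.195], [0.674, 0.078, 0.192], [0.674, 0.038, 0.194], [0.676, -0.042, 0.192], [0.68, -0.103, 0.18]]
[[0.67, 0.16, 0.18], [0.67, 0.079, 0.183], [0.672, 0.039, 0.179], [0.671, -0.042, 0.188], [0.672, -0.102, 0.187]]
[[0.71, 0.193, 0.003], [0.712, 0.096, 0.001], [0.714, 0.047, -0.003], [0.715, -0.05, -0.003], [0.672, -0.105, 0.163]]
```

View pics/crop1.png

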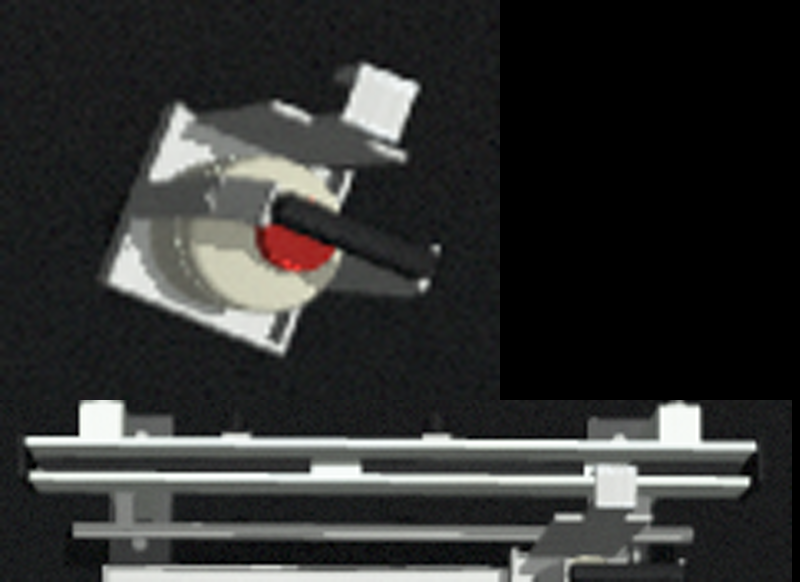

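The crop confirms it: the grey carrier has its red-capped bottle, a black handle and its hook pointing to the rear right. In the channel the glide strip shows one bright gap at about u 314–329, which is the open notch. The parked hook is at about u 407. Next I measure the rail line and notch and compute the moves.

Run:
```python
from h import *
im=cv2.imread("pics/top0.png"); w=np.load("top0.npy"); g=cv2.cvtColor(im,cv2.COLOR_BGR2GRAY); m=optics.camera_model("top")
# pixel rays -> plane z
def proj(u,v,z):
    p=cv2.undistortPoints(np.array([[[u,v]]],float),K(m),np.array(m["D"],float)).ravel(); Rm,t=np.array(m["R"]),np.array(m["t"])
    C=-Rm.T@t; d=Rm.T@np.array([p[0],p[1],1]); return C+d*(z-C[2])/d[2]
print("cols v130-160 at u=280",g[130:168,280].tolist())
print("row145",g[145,305:338].tolist(),"row146",g[146,305:338].tolist())
# bright lip-top band: centroid of bright rows per column near 147-151; wall likewise
for n,(a,b),z in (("lip",(145,154),.194),("wall",(134,142),.206)):
    P=[]
    for u in list(range(240,311,3))+list(range(332,380,3)):
        c=g[a:b,u].astype(float); c=np.clip(c-140,0,None)
        if c.sum()>0: P.append(proj(u,a+(c*np.arange(b-a)).sum()/c.sum(),z)[:2])
    P=np.array(P); k=np.polyfit(P[:,1],P[:,0],1); print(n,k,"yaw deg",np.degrees(np.arctan(-k[0])),"res",(P[:,0]-np.polyval(k,P[:,1])).std())
for u in (313.5,329.5): print("notch edge",proj(u,145.5,.170))
# rail ends
for u in (229,449): print(u,proj(u,137,.206),proj(u,149,.194))
```

```text
cols v130-160 at u=280 [28, 27, 26, 29, 28, 31, 180, 241, 203, 116, 96, 95, 60, 39, 50, 46, 45, 231, 249, 183, 93, 95, 91, 55, 24, 25, 32, 27, 25, 31, 25, 28, 123, 134, 129, 164, 116, 44]
row145 [44, 48, 51, 49, 47, 48, 53, 44, 50, 177, 231, 238, 238, 238, 238, 238, 237, 238, 238, 238, 237, 238, 238, 238, 144, 52, 48, 51, 48, 50, 45, 46, 45] row146 [46, 46, 47, 45, 49, 51, 48, 48, 48, 196, 243, 249, 249, 249, 249, 249, 249, 249, 249, 249, 249, 249, 249, 249, 159, 47, 49, 46, 55, 50, 46, 49, 48]
lip [-0.00645937  0.6722569 ] yaw deg 0.37008949737036273 res 0.00016690995075034472
wall [-0.00287398  0.69059866] yaw deg 0.1646665159489076 res 0.0007096514733189273
notch edge [0.68414737 0.01166942 0.17      ]
notch edge [ 0.68462518 -0.02106941  0.17      ]
229 [0.68877902 0.17794212 0.206     ] [0.66799283 0.17975051 0.194     ]
449 [ 0.69516023 -0.25501074  0.206     ] [ 0.67452607 -0.25841892  0.194     ]
```

```bash
python3 -m crank '[[[0,0,-4],[0,0,0]],[[0,0,-4],[0,0,0]],[[3.4,-2.7,0],[0,0,0]],[[3.4,-2.7,0],[0,0,0]],[[3.4,-2.7,0],[0,0,0]]]' 5 40
python3 -m crank '[[[3.4,-2.7,0],[0,0,0]],[[3.4,-2.7,0],[0,0,0]],[[3.4,-2.7,0],[0,0,0]],[[3.4,-2.7,0],[0,0,0]],[[3.4,-2.7,0],[0,0,0]]]'
python3 -m crank '[[[0,0,0],[0,0,-0.14]],[[0,0,0],[0,0,-0.14]],[[0,0,0],[0,0,-0.14]],[[0,0,0],[0,0,-0.14]],[[0,0,0],[0,0,-0.14]]]'
python3 -m crank '[[[0,0,0],[0,0,-0.14]],[[0,0,0],[0,0,-0.1]],[[0,0,0],[0,0,0]],[[0,0,0],[0,0,0]]]'
cat >> h.py <<'E'
def delta(p,yaw):
    "tool-axes shift cm and turn to reach world p with tool y at world angle yaw deg, tool down"
    o=monitor.get_obs(); C=R.from_rotvec(o["orientation"]); a=np.radians(yaw)
    y=np.array([np.cos(a),np.sin(a),0]); z=np.array([0,0,-1.]); T=R.from_matrix(np.column_stack([np.cross(y,z),y,z]))
    print("t",o["clock"],"pos",o["tcp_pos"].round(4),"F",o["contact_force"].round(1),"M",o["moment"].round(2),"w",round(o["grip_width"],4),"grip",round(o["gripper_force"],1),"| shift cm",(C.inv().apply(np.array(p)-o["tcp_pos"])*100).round(2),"turn",(C.inv()*T).as_rotvec().round(3))
E
python3 -c "
from h import *
delta([.432,-.298,.176],-21.1)
im,w=cloud('wrist'); save('wrist1.png',im)
z=w[...,2];hsv=cv2.cvtColor(im,cv2.COLOR_RGB2HSV)
d=np.linalg.norm(w[...,:2]-[.432,-.298],axis=2)
m=(z>.198)&(z<.212)&(hsv[...,2]<80)&(d<.06)
p=w[m]; print(len(p),np.median(p,0),cv2.minAreaRect(p[:,:2].astype(np.float32)*1000))
"
```

```text
clock: 0.6
tcp_pos: [0.2501, -0.5473, 0.3111]
orientation: [-3.116, -0.401, -0.0]
contact_force: [-0.1, 0.0, 0.2]
grip_width: 0.0501
gripper_force: 0.0
clock: 1.1
tcp_pos: [0.3802, -0.3732, 0.3111]
orientation: [-3.116, -0.402, 0.001]
contact_force: [1.0, -0.3, -0.1]
grip_width: 0.0498
gripper_force: 0.0
clock: 1.6
tcp_pos: [0.3794, -0.3747, 0.3109]
orientation: [-2.784, -1.454, 0.001]
contact_force: [0.3, -0.6, 0.2]
grip_width: 0.0501
gripper_force: 0.0
clock: 2.0
tcp_pos: [0.3794, -0.3748, 0.311]
orientation: [-2.598, -1.766, 0.0]
contact_force: [0.5, -1.0, -0.3]
grip_width: 0.0502
gripper_force: 0.0
t 2.0 pos [ 0.3794 -0.3748  0.311 ] F [ 0.5 -1.  -0.3] M [-0.04 -0.02  0.  ] w 0.0502 grip 0.0 | shift cm [ 9.07  2.07 13.5 ] turn [-0.001 -0.    -0.009]
1888 [ 0.43505482 -0.289209    0.20714404] ((432.4892578125, -297.7772521972656), (63.9599494934082, 11.818079948425293), 68.38574981689453)
```

View pics/wrist1.png

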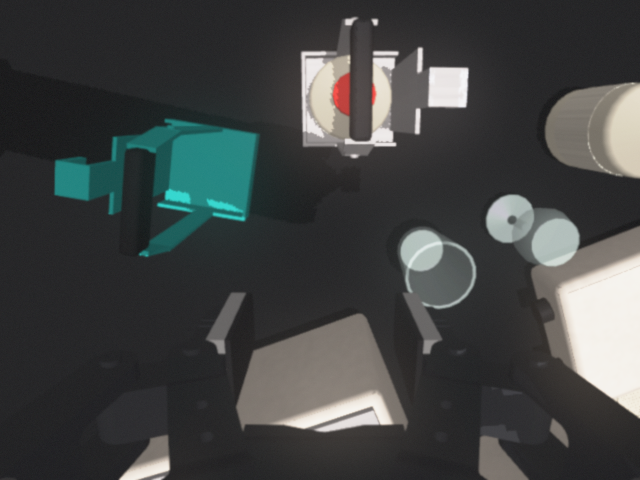

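The wrist view shows the target handle upright at (361,80), with its hook to the right at (448,88). The turquoise carrier is well apart at (150,190). The position agrees with the top camera within 1 mm, so I go over it and descend.

```bash
python3 -m crank '[[[3.0,0.7,0],[0,0,0]],[[3.0,0.7,0],[0,0,0]],[[3.07,0.68,0],[0,0,-0.012]],[[0,0,3.5],[0,0,0]],[[0,0,3.5],[0,0,0]]]'
python3 -m crank '[[[0,0,3],[0,0,0]],[[0,0,2],[0,0,0]],[[0,0,0],[0,0,0]]]'
python3 -c "
from h import *
delta([.4322,-.298,.176],-21.4)"
```

```text
clock: 2.55
tcp_pos: [0.4337, -0.2973, 0.2415]
orientation: [2.582, 1.784, 0.002]
contact_force: [-0.5, -0.5, -0.0]
grip_width: 0.0501
gripper_force: 0.0
clock: 2.85
tcp_pos: [0.4303, -0.297, 0.1885]
orientation: [-2.582, -1.781, 0.004]
contact_force: [0.1, -0.3, 0.0]
grip_width: 0.0498
gripper_force: 0.0
t 2.85 pos [ 0.4303 -0.297   0.1885] F [ 0.1 -0.3  0. ] M [-0.    0.04 -0.03] w 0.0498 grip 0.0 | shift cm [-0.03  0.22  1.25] turn [-0.006 -0.001  0.01 ]
```

```bash
python3 -m crank '[[[0,0.2,1.2],[0,0,0]],[[0,0,0],[0,0,0]]]'
python3 -m crank '[[[0,0,0],[0,0,0]],[[0,0,0],[0,0,0]],[[0,0,0],[0,0,0]],[[0,0,0],[0,0,0]],[[0,0,0],[0,0,0]]]' 0 80
python3 -m crank '[[[0,0,0],[0,0,0]],[[0,0,0],[0,0,0]],[[0,0,0],[0,0,0]],[[0,0,-0.2],[0,0,0]],[[0,0,-0.4],[0,0,0]]]'
python3 -c "
from h import *
delta([.4322,-.298,.251],-21.4)"
```

```text
clock: 3.05
tcp_pos: [0.4343, -0.2988, 0.179]
orientation: [-2.585, -1.784, -0.0]
contact_force: [-0.3, 0.1, 0.5]
grip_width: 0.0501
gripper_force: 0.0
clock: 3.55
tcp_pos: [0.4338, -0.2989, 0.1801]
orientation: [2.585, 1.785, -0.001]
contact_force: [-2.7, 1.2, 5.4]
grip_width: 0.0104
gripper_force: 79.4
clock: 4.05
tcp_pos: [0.4331, -0.2982, 0.1844]
orientation: [-2.583, -1.784, 0.001]
contact_force: [-0.2, 0.3, -6.9]
grip_width: 0.011
gripper_force: 77.9
t 4.05 pos [ 0.4331 -0.2982  0.1844] F [-0.2  0.3 -6.9] M [0.01 0.06 0.  ] w 0.011 grip 77.9 | shift cm [-0.01 -0.11 -6.66] turn [-0.002 -0.001  0.012]
```

```bash
python3 -m crank '[[[0,0,-0.8],[0,0,0]],[[0,0,-1.4],[0,0,0]],[[0,0,-1.8],[0,0,0]],[[0,0,-1.8],[0,0,0]],[[0,0,-1.2],[0,0,0]]]'
python3 -c "
from h import *
delta([.48,-.0045,.260],0.4)"
```

```text
clock: 4.55
tcp_pos: [0.4347, -0.299, 0.2576]
orientation: [2.583, 1.784, 0.002]
contact_force: [0.3, -0.9, -7.0]
grip_width: 0.0108
gripper_force: 78.1
t 4.55 pos [ 0.4347 -0.299   0.2576] F [ 0.3 -0.9 -7. ] M [ 0.01 -0.03  0.01] w 0.0108 grip 78.1 | shift cm [29.15 -6.19 -0.27] turn [ 0.002  0.001 -0.369]
```

```bash
python3 -m crank '[[[1,-0.2,0],[0,0,0]],[[2,-0.4,0],[0,0,0]],[[3,-0.6,0],[0,0,0]],[[3,-0.6,0],[0,0,0]],[[3,-0.6,0],[0,0,0]]]'
python3 -m crank '[[[3,-0.7,-0.1],[0,0,0]],[[3,-0.7,-0.1],[0,0,0]],[[3,-0.7,0],[0,0,0]],[[3,-0.7,0],[0,0,0]],[[2,-0.5,0],[0,0,0]]]'
python3 -m crank '[[[2,-0.4,0],[0,0,-0.03]],[[1.1,-0.1,0],[0,0,-0.07]],[[0,0,0],[0,0,-0.09]],[[0,0,0],[0,0,-0.09]],[[0,0,0],[0,0,-0.07]]]'
python3 -m crank '[[[0,0,0],[0,0,-0.02]],[[0,0,0],[0,0,0]],[[0,0,0],[0,0,0]]]'
python3 - <<'E'
from h import *
delta([.48,-.0045,.260],0.4)
im,w=cloud('top'); save('top2.png',im); np.save('top2.npy',w)
im2=im[120:310,200:460]; save('top2c.png',cv2.resize(im2,None,fx=3,fy=3,interpolation=cv2.INTER_CUBIC))
E
```

```text
clock: 5.05
tcp_pos: [0.4536, -0.1758, 0.2546]
orientation: [-2.584, -1.785, 0.001]
contact_force: [0.2, 0.6, -6.3]
grip_width: 0.0107
gripper_force: 78.1
clock: 5.55
tcp_pos: [0.4722, -0.0318, 0.2568]
orientation: [-2.581, -1.788, -0.0]
contact_force: [0.3, -1.1, -7.1]
grip_width: 0.0103
gripper_force: 78.1
clock: 6.05
tcp_pos: [0.4784, -0.004, 0.2568]
orientation: [-2.229, -2.213, 0.001]
contact_force: [-0.2, -0.1, -7.3]
grip_width: 0.0109
gripper_force: 78.2
clock: 6.35
tcp_pos: [0.4787, -0.0045, 0.2571]
orientation: [-2.214, -2.229, 0.0]
contact_force: [-0.4, -0.1, -7.2]
grip_width: 0.0104
gripper_force: 78.2
t 6.35 pos [ 0.4787 -0.0045  0.2571] F [-0.4 -0.1 -7.2] M [-0.05  0.02 -0.02] w 0.0104 grip 78.2 | shift cm [ 0.    0.13 -0.29] turn [-0. -0. -0.]
```

View pics/top2c.png

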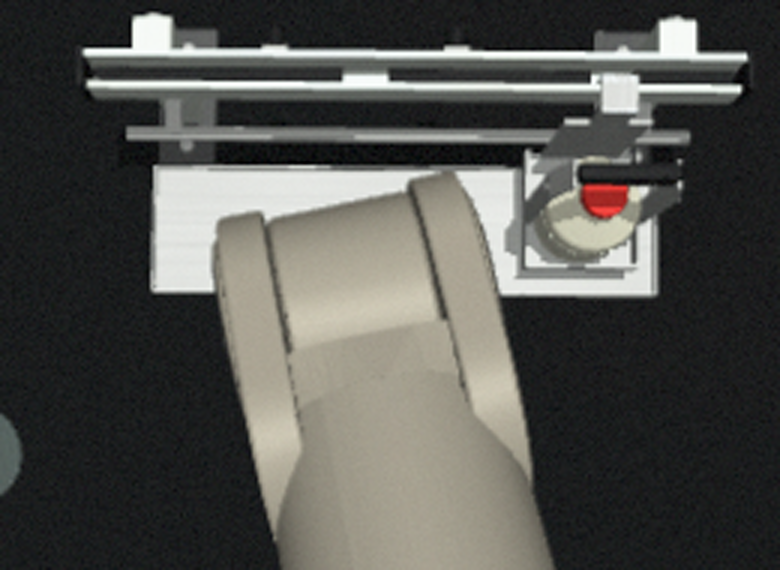

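The arm hides the carrier from the top camera here, but the rail and the notch (bright patch at crop (365,78)) are clear. I'll move close in front of the rail and look with the wrist camera.

```bash
python3 -m crank '[[[0,1,0],[0,0,0]],[[0,2.5,0],[0,0,0]],[[0,3,0],[0,0,0]],[[0,2.2,0],[0,0,0]],[[0,1,0],[0,0,0]]]'
python3 -m crank '[[[0,0,0],[0,0,0]],[[0,0,0],[0,0,0]],[[0,0,0],[0,0,0]]]'
python3 - <<'E'
from h import *
delta([.611,-.0045,.260],0.4)
im,w=cloud('wrist'); save('wrist2.png',im); np.save('wrist2.npy',w); cv2.imwrite('w2.png',im[...,::-1])
E
```

```text
clock: 6.9
tcp_pos: [0.5785, -0.0039, 0.2571]
orientation: [2.213, 2.229, 0.003]
contact_force: [-0.9, -0.3, -6.4]
grip_width: 0.0103
gripper_force: 78.3
clock: 7.2
tcp_pos: [0.5747, -0.0038, 0.2572]
orientation: [-2.212, -2.23, 0.002]
contact_force: [0.6, -0.6, -6.4]
grip_width: 0.0103
gripper_force: 78.3
t 7.2 pos [ 0.5747 -0.0038  0.2572] F [ 0.6 -0.6 -6.4] M [ 0.03  0.06 -0.01] w 0.0103 grip 78.3 | shift cm [-0.1   3.63 -0.29] turn [-0.001  0.     0.001]
```

View pics/wrist2.png

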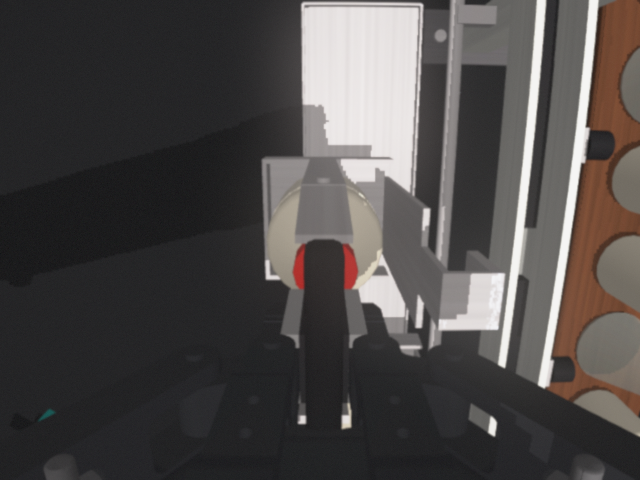

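The wrist view shows the hook bend at (468,298), the lip edge running from (540,0) to (500,360), the wall edge from (590,0) to (545,380), and the dark strip ending at about (530,228) where the notch begins. I'll measure these relative to each other.

Run:
```python
from h import *
im=cv2.imread('pics/wrist2.png'); w=np.load('wrist2.npy'); g=cv2.cvtColor(im,cv2.COLOR_BGR2GRAY); z=w[...,2]
v,u=np.mgrid[:480,:640]
m=(u>425)&(u<508)&(v>240)&(v<335)&(z>.235)&(z<.252)&(g>100)
p=w[m]; q=p[p[:,0]>p[:,0].max()-.012]
print("hook",len(p),np.percentile(p,[2,50,98],0).round(4).tolist(),cv2.minAreaRect(q[:,:2].astype(np.float32)*1000))
for n,a,b in (("lip",.191,.1975),("wall",.203,.210)):
    m=(z>a)&(z<b)&(u>490)&(u<610)&(g>190)&(w[...,0]>.65)&(w[...,0]<.71); p=w[m]
    if len(p)<20: print(n,len(p)); continue
    k=np.polyfit(p[:,1],p[:,0],1); e=p[:,0]-np.polyval(k,p[:,1]); print(n,len(p),k,np.degrees(np.arctan(-k[0])),np.percentile(e,[5,95]),"z",np.median(p[:,2]))
# strip/notch: points between lip and wall
X=w[...,0]; m=(X>.676)&(X<.688)&(z>.15)&(z<.2)&(u>490)
for y in np.arange(-.06,.08,.005):
    s=m&(abs(w[...,1]-y)<.0025)
    if s.sum()>3: print(round(y,3),s.sum(),"z",round(float(np.median(z[s])),4),"g",np.median(g[s]))
```

```text
hook 3722 [[0.6209, -0.0151, 0.2397], [0.6329, -0.0024, 0.2454], [0.6448, 0.0086, 0.2467]] ((639.6303100585938, -3.6336307525634766), (25.350303649902344, 11.989237785339355), 89.97006225585938)
lip 3000 [-0.01017121  0.67325039] 0.582747332792984 [-0.00185619  0.00188613] z 0.19464998984946313
wall 3328 [-0.01177345  0.69148102] 0.6745375960724418 [-0.00212484  0.00240984] z 0.2066354227698538
-0.06 70 z 0.1807 g 66.5
-0.055 75 z 0.1807 g 68.0
-0.05 70 z 0.1808 g 69.0
-0.045 69 z 0.1806 g 69.0
-0.04 70 z 0.1807 g 69.0
-0.035 73 z 0.1806 g 69.0
-0.03 80 z 0.1806 g 69.0
-0.025 81 z 0.1807 g 68.0
-0.02 94 z 0.1803 g 66.0
-0.015 12 z 0.171 g 190.0
-0.01 11 z 0.1707 g 189.0
-0.005 13 z 0.1709 g 190.0
-0.0 10 z 0.1706 g 191.5
0.005 11 z 0.171 g 182.0
0.01 20 z 0.1804 g 75.5
0.015 106 z 0.1807 g 61.0
0.02 103 z 0.1806 g 60.0
0.025 101 z 0.1808 g 60.0
0.03 113 z 0.1805 g 59.0
0.035 108 z 0.1806 g 58.0
0.04 109 z 0.1808 g 58.0
0.045 115 z 0.1807 g 58.0
0.05 117 z 0.1808 g 57.0
0.055 126 z 0.1808 g 57.0
0.06 120 z 0.1808 g 56.0
0.065 137 z 0.1809 g 55.0
0.07 144 z 0.1808 g 55.0
0.075 144 z 0.1809 g 54.0
0.08 147 z 0.1807 g 53.0
```

```bash
python3 -m crank '[[[-0.02,0.7,0],[0,0,0]],[[-0.03,1.2,0],[0,0,-0.003]],[[-0.03,1.1,0],[0,0,0]],[[-0.02,0.65,0],[0,0,0]],[[0,0,0],[0,0,0]]]'
python3 -m crank '[[[0,0,0],[0,0,0]],[[0,0,0],[0,0,0]],[[0,0,0],[0,0,0]]]'
python3 -c "
from h import *
delta([.6112,-.0048,.232],0.55)"
```

```text
clock: 7.75
tcp_pos: [0.6133, -0.0044, 0.2569]
orientation: [-2.209, -2.233, -0.0]
contact_force: [0.5, 0.8, -6.7]
grip_width: 0.0104
gripper_force: 78.2
clock: 8.05
tcp_pos: [0.612, -0.0044, 0.2573]
orientation: [2.209, 2.234, -0.0]
contact_force: [-0.8, -0.7, -6.2]
grip_width: 0.0105
gripper_force: 78.2
t 8.05 pos [ 0.612  -0.0044  0.2573] F [-0.8 -0.7 -6.2] M [-0.    0.13  0.05] w 0.0105 grip 78.2 | shift cm [-0.03 -0.08  2.53] turn [-0.     0.     0.001]
```

```bash
python3 -m crank '[[[-0.03,-0.08,0.4],[0,0,0]],[[0,0,0.7],[0,0,0]],[[0,0,0.7],[0,0,0]],[[0,0,0.5],[0,0,0]],[[0,0,0.3],[0,0,0]]]'
python3 -m crank '[[[0,0,0.15],[0,0,0]],[[0,0,0],[0,0,0]],[[0,0,0],[0,0,0]],[[0,0,0],[0,0,0]]]'
python3 - <<'E'
from h import *
delta([.6112,-.0048,.213],0.55)
im,w=cloud('wrist'); g=cv2.cvtColor(im,cv2.COLOR_RGB2GRAY); z=w[...,2]; v,u=np.mgrid[:480,:640]
s=(v>240)&(v<340)&(u>425)&(u<520)&(z>.206)&(z<.226)&(g>90)&(w[...,0]<.69)
p=w[s]; print("hook",np.percentile(p,[1,50,99],0).round(4).tolist())
for n,a,b in (("lip",.191,.1975),("wall",.203,.210)):
    m=(z>a)&(z<b)&(u>450)&(v<230)&(g>190)&(w[...,0]>.65)&(w[...,0]<.71); p=w[m]; k=np.polyfit(p[:,1],p[:,0],1); print(n,len(p),np.polyval(k,-.005))
save('wrist3.png',im)
E
```

```text
clock: 8.55
tcp_pos: [0.6111, -0.0049, 0.2302]
orientation: [-2.209, -2.233, 0.002]
contact_force: [-0.6, -0.4, -6.1]
grip_width: 0.0106
gripper_force: 78.2
clock: 8.95
tcp_pos: [0.6117, -0.0047, 0.2301]
orientation: [2.209, 2.233, 0.001]
contact_force: [0.3, 0.8, -6.1]
grip_width: 0.0108
gripper_force: 78.2
t 8.95 pos [ 0.6117 -0.0047  0.2301] F [ 0.3  0.8 -6.1] M [-0.    0.02 -0.01] w 0.0108 grip 78.2 | shift cm [-0.01 -0.05  1.71] turn [0.001 0.    0.001]
hook [[0.6575, -0.0168, 0.2062], [0.6696, -0.0029, 0.2184], [0.6898, 0.0109, 0.2199]]
lip 2264 0.6732142308191982
wall 2519 0.6918893465682604
```

View pics/wrist3.png

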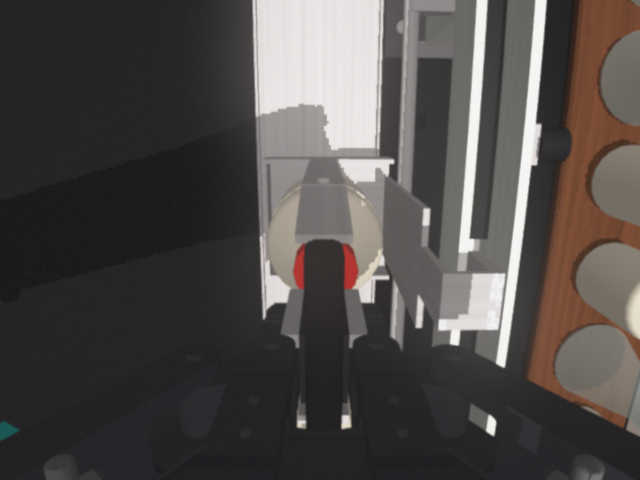

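The hook (440–505, 255–330) now straddles the lip, its tongue lies in the channel just above the notch, and there are no contact forces. I lower a little, hold for step 2, then go on with small steps watching the force.

```bash
python3 -m crank '[[[0,-0.03,0.2],[0,0,0]],[[0,0,0.2],[0,0,0]],[[0,0,0],[0,0,0]],[[0,0,0],[0,0,0]],[[0,0,0],[0,0,0]]]'
python3 -m crank '[[[0,0,0.15],[0,0,0]],[[0,0,0.15],[0,0,0]],[[0,0,0.1],[0,0,0]],[[0,0,0],[0,0,0]]]'
python3 -c "
from h import *
delta([.6112,-.0048,.213],0.55)"
```

```text
clock: 9.5
tcp_pos: [0.6113, -0.0048, 0.2259]
orientation: [2.209, 2.234, 0.0]
contact_force: [-0.2, 0.1, -6.4]
grip_width: 0.0107
gripper_force: 78.2
clock: 9.9
tcp_pos: [0.6111, -0.0048, 0.2215]
orientation: [-2.209, -2.233, 0.001]
contact_force: [-0.3, 0.5, -7.2]
grip_width: 0.0107
gripper_force: 78.3
t 9.9 pos [ 0.6111 -0.0048  0.2215] F [-0.3  0.5 -7.2] M [ 0.04  0.08 -0.02] w 0.0107 grip 78.3 | shift cm [0.   0.02 0.85] turn [-0.     0.     0.001]
```

```bash
python3 -m crank '[[[0,0,0.15],[0,0,0]],[[0,0,0.15],[0,0,0]],[[0,0,0],[0,0,0]]]'
python3 -m crank '[[[0,0,0.15],[0,0,0]],[[0,0,0.15],[0,0,0]],[[0,0,0],[0,0,0]]]'
```

```text
clock: 10.2
tcp_pos: [0.611, -0.0048, 0.2185]
orientation: [-2.209, -2.233, 0.001]
contact_force: [0.5, 0.3, -6.9]
grip_width: 0.0107
gripper_force: 78.2
clock: 10.5
tcp_pos: [0.611, -0.0048, 0.2155]
orientation: [-2.209, -2.233, 0.001]
contact_force: [-1.1, 0.6, -6.2]
grip_width: 0.0108
gripper_force: 78.2
```

Past strip level with no contact, so the tongue is in the notch. I lower to its floor in 1 mm steps.

```bash
python3 -m crank '[[[0,0,0.1],[0,0,0]],[[0,0,0.1],[0,0,0]],[[0,0,0],[0,0,0]]]'
python3 -m crank '[[[0,0,0.1],[0,0,0]],[[0,0,0],[0,0,0]],[[0,0,0],[0,0,0]]]'
```

```text
clock: 10.8
tcp_pos: [0.6111, -0.0048, 0.2136]
orientation: [-2.209, -2.233, 0.0]
contact_force: [0.0, 0.3, -7.0]
grip_width: 0.0109
gripper_force: 78.3
clock: 11.1
tcp_pos: [0.6113, -0.0047, 0.2131]
orientation: [2.209, 2.233, 0.0]
contact_force: [-1.5, -0.0, -3.8]
grip_width: 0.0105
gripper_force: 78.5
```

```bash
python3 -m crank '[[[0,0,0.1],[0,0,0]],[[0,0,0.05],[0,0,0]],[[0,0,0],[0,0,0]],[[0,0,0],[0,0,0]]]'
python3 -c "
from h import *
delta([.6112,-.0048,.213],0.55)"
```

```text
clock: 11.5
tcp_pos: [0.6112, -0.0046, 0.2127]
orientation: [2.209, 2.233, 0.0]
contact_force: [-6.2, -0.1, 4.6]
grip_width: 0.0104
gripper_force: 80.0
t 11.5 pos [ 0.6112 -0.0046  0.2127] F [-6.2 -0.1  4.6] M [-0.12  0.9  -0.02] w 0.0104 grip 80.0 | shift cm [-0.02  0.   -0.03] turn [0.001 0.    0.001]
```

The tongue is home: contact came at 10 mm below the strip and the carrier's weight is now on the rail. I ease the press and release gradually.

```bash
python3 -m crank '[[[0,0,-0.08],[0,0,0]],[[0,0,0],[0,0,0]],[[0,0,0],[0,0,0]]]' - 20
python3 -m crank '[[[0,0,0],[0,0,0]],[[0,0,0],[0,0,0]],[[0,0,0],[0,0,0]],[[0,0,0],[0,0,0]],[[0,0,0],[0,0,0]]]' 1.6
python3 -m crank '[[[0,0,0],[0,0,0]],[[0,0,0],[0,0,0]],[[0,0,0],[0,0,0]],[[0,0,0],[0,0,0]],[[0,0,0],[0,0,0]]]' 2.4
python3 -c "
from h import *
delta([.6112,-.0048,.213],0.55)
im,w=cloud('wrist'); save('wrist4.png',im); np.save('wrist4.npy',w)"
```

```text
clock: 11.8
tcp_pos: [0.6112, -0.0047, 0.2128]
orientation: [2.209, 2.233, 0.0]
contact_force: [-6.3, 0.1, 3.2]
grip_width: 0.0109
gripper_force: 79.8
clock: 12.3
tcp_pos: [0.6115, -0.0047, 0.2121]
orientation: [2.209, 2.233, 0.001]
contact_force: [-0.4, -0.7, 0.1]
grip_width: 0.016
gripper_force: 0.2
clock: 12.8
tcp_pos: [0.6112, -0.0048, 0.2121]
orientation: [2.209, 2.234, 0.0]
contact_force: [0.2, 0.3, 0.6]
grip_width: 0.0236
gripper_force: 0.0
t 12.8 pos [ 0.6112 -0.0048  0.2121] F [0.2 0.3 0.6] M [-0.    0.01  0.04] w 0.0236 grip 0.0 | shift cm [-0.   -0.   -0.09] turn [0.    0.    0.001]
```

View pics/wrist4.png

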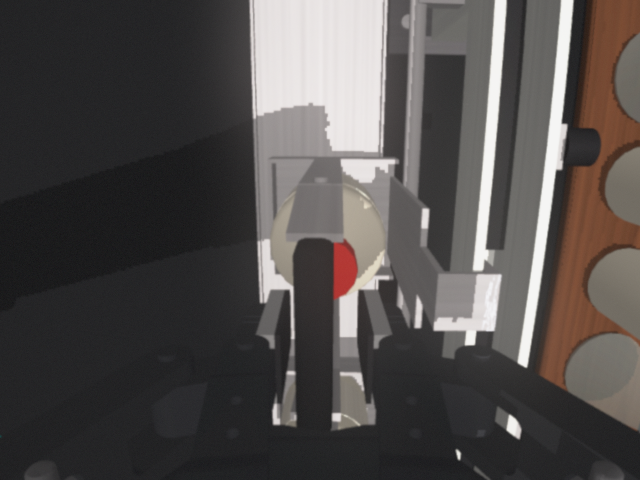

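The bar (315,330) stands free between the open fingers. The carrier leans slightly against the rest bar as described, and the hook is behind the lip. I open wider and retreat straight up.

```bash
python3 -m crank '[[[0,-0.15,0],[0,0,0]],[[0,-0.15,0],[0,0,0]],[[0,0,-0.5],[0,0,0]],[[0,0,-1.5],[0,0,0]],[[0,0,-3],[0,0,0]]]' 5
python3 -m crank '[[[0,0,-4],[0,0,0]],[[0,0,-4],[0,0,0]],[[0,-4.5,-1],[0,0,0]],[[0,-4.5,0],[0,0,0]],[[0,-4.5,0],[0,0,0]]]'
python3 -m crank '[[[0,-4.5,0],[0,0,0]],[[0,-1,0],[0,0,0]],[[0,0,0],[0,0,0]],[[0,0,0],[0,0,0]],[[0,0,0],[0,0,0]]]'
python3 - <<'E'
from h import *
im,w=cloud('top'); g=cv2.cvtColor(im,cv2.COLOR_RGB2GRAY); sc,_=optics.grab_frame('scene')
a=cv2.resize(im[120:240,220:460],None,fx=2.5,fy=2.5,interpolation=cv2.INTER_CUBIC); b=cv2.resize(sc[180:370,140:380],None,fx=1.5,fy=1.5)
c=np.zeros((300+b.shape[0],600,3),np.uint8); c[:300]=a; c[300:,:b.shape[1]]=b; save('end.png',c)
z=w[...,2]; v,u=np.mgrid[:480,:640]
m=(u>290)&(u<350)&(v>125)&(v<200)
for n,s in (("handle",m&(z>.22)&(z<.245)&(g<80)),("hook",m&(z>.19)&(z<.212)&(g>150)&(w[...,0]>.645)&(w[...,0]<.683)),("parkhandle",(u>370)&(u<440)&(v>165)&(v<200)&(z>.22)&(g<80))):
    p=w[s]; print(n,len(p),p.mean(0).round(4) if len(p) else 0,np.percentile(p[:,2],[5,95]).round(3) if len(p) else 0)
E
```

```text
clock: 13.35
tcp_pos: [0.6071, -0.0051, 0.2617]
orientation: [-2.207, -2.232, 0.004]
contact_force: [0.3, 0.2, 0.0]
grip_width: 0.05
gripper_force: 0.0
clock: 13.85
tcp_pos: [0.4722, -0.0058, 0.3537]
orientation: [2.208, 2.233, 0.003]
contact_force: [-0.4, -0.1, 0.9]
grip_width: 0.0498
gripper_force: 0.0
clock: 14.35
tcp_pos: [0.4196, -0.0067, 0.3524]
orientation: [-2.209, -2.234, -0.002]
contact_force: [0.5, -0.2, -0.2]
grip_width: 0.0502
gripper_force: 0.0
handle 226 [ 0.6062 -0.0055  0.2343] [0.221 0.239]
hook 264 [ 0.6695 -0.0029  0.1965] [0.191 0.201]
parkhandle 225 [ 0.6078 -0.173   0.2348] [0.227 0.239]
```

View pics/end.png

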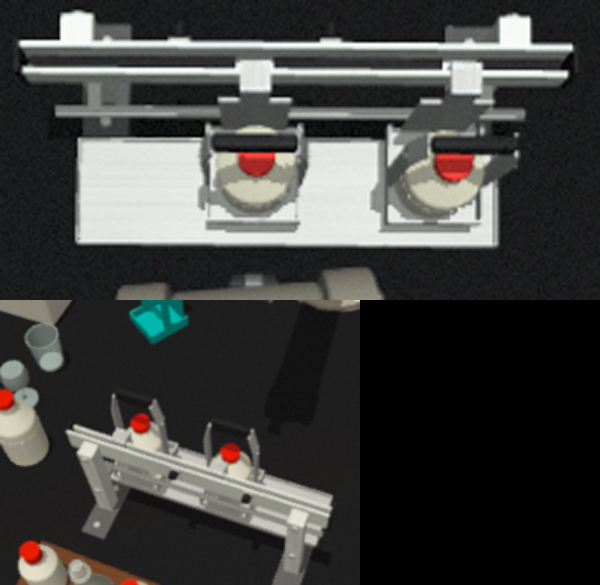

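Both carriers hang alike, at crop (255,75) and (465,75), with their handles at the same height and lean. Both bottles stand and the arm is clear, so I hand in.

```bash
python3 -c "
from h import *
print(r.hand_in())"
```

```text
the job is handed in; nothing more can be done
None
```

I handed the job in: the carrier hangs home in the open notch with its bottle standing, the robot is clear of everything, and the other items look undisturbed (`hand_in()` returned no verdict).

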